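# Cover the eggs and click the timer to six minutes

### The arm

A 6-joint arm with a two-finger parallel gripper is mounted at the origin on the work surface. World frame = base frame: x ahead of the robot, y to its left, z up, the work surface at z = 0. Lengths are in mm, angles in rad, forces in N, time in s.
With the tool pointing down it reaches from about 300 to 775 mm from the base axis. Payload 14.6 kg.
Tool frame: the origin (TCP) lies between the finger pads; the fingertips stand 8 mm ahead of it and the grasp point (between the pads) lies 11 mm behind it; z points along the fingers, y is the direction in which the jaws open and shut (so a half turn about z gives the same grasp; the last joint's range is limited). The gripper opens to 94 mm and grips with 3 to 60 N. Pads are 16 mm wide; open, the fingers measure 119 mm over their backs; the gripper's body (75 mm by 177 mm) begins 78 mm behind the grasp point.
Start: joints at [-1.353, 0.3, 1.521, -0, 1.321, -0.067], TCP at [154.524, -527.837, 213.446] pointing down, gripper open.
Joint ranges: [-3.03, 3.03], [-0.79, 2.21], [0.23, 2.52], [-1.04, 4.18], [0, 3.07], [-2.55, 2.55]. Speed limits (rad/s): [2.22, 2.22, 2.57, 3.14, 3.14, 3.14].

### API

Orientations are given as [roll, pitch, yaw] about the fixed x, y, z axes, in that order (R = Rz(yaw) Ry(pitch) Rx(roll)).
In Python, from cell import manip gives the robot as it stands. The module is installed in compiled form; this text tells all that it offers.
- The arm moves only by the tool send_rows, never from a script. Its argument "series" is a list that holds one entry, the list of rows, each a list of 5 numbers: the opening, from 0 (shut) to 1 (fully open), then the shift along the tool's x, y, z in mm, then the turn about the tool's z in degrees. In form: [[[gripper, dx, dy, dz, roll], ...]]. A call has 1 to 10 rows; each row is the pose to reach, as a shift and turn from the pose commanded when the call began, along the tool's axes at that moment; what a row does not reach only later rows make up. A row lasts 1/10 s, in which the tool goes at most 50 mm and 8.59 degrees, less where a joint would pass 70% of its speed; a pose out of reach is approached as far as the arm can. A call with a gripper value outside its range is refused whole. The fingers move at their own pace and stop on an object; "newtons" is the grip in N (left out, the last holds). Time passes only in rows, so rows that repeat a pose let the fingers close. It gives the time, the measured TCP pose, the force and the opening at its end, in the units of the state.
- manip.read_state(): the state, without advancing time (a new reading comes with each control period).
- manip.camera(name): name is "side" or "top"; returns a dict with "img" (480x640x3 uint8, red, green, blue), "vfov" (degrees; the focal length in pixels is half the picture's height over the tangent of half this angle, whatever the lens; pixels are square), "cx", "cy" (the principal point, pixels), "dist" ([k1, k2, p1, p2, k3] as OpenCV has them; the pictures are not rectified), "pose" (4x4, takes a point from camera to world coordinates). Camera axes: x right, y down, z forward; pixel columns grow to the right and rows downward; lengths in mm; the calibration is good to about 2 mm. A picture is of the moment at which its call begins. There is no depth.
- manip.sign_off(): hands the job in, once; it reports no verdict.
Trained networks look in a picture, given as the dict that the camera call returned (one of the last four; its "shot" number tells which), for a name from the list of things; names that differ only in an ending like _2 or _b are one class to them, and where a whole thing is asked for, a point or a joint stands for the part that bears it (a point fixed in the world has none). Each returns a list of dicts, best first, with "conf" (0 to 1); they miss things now and then, are a little off and sometimes report something else, mostly with a low value. They report only what shows in the picture. A call takes as long as a camera call. They do not tell look-alikes from the thing itself.
- manip.find_in(target, picture): "rect" ([left, top, width, height] in pixels, round what is visible of it).
- manip.silhouettes(target, picture): "pixels" (480x640 bool, what is visible of it) and "rect" ([left, top, width, height] in pixels, round what is visible of it).
The state is a dict: "clock": time; "joints": joint angles; "qd": joint speeds; "effort": joint torques, N m; "eef_pos": TCP position; "eef_rot": TCP orientation; "wrist_force": force on the tool from outside, world axes, zero at the start; "moment": the same for the moment, N m; "finger_gap": finger opening in mm.
Only numpy, scipy, OpenCV 4.12 (cv2) and the standard library are available. Lean on these libraries where they do the work, as an engineer would, in place of code of your own. Each camera call takes 0.05 s, during which the arm holds its last target. There are 200 camera calls.

### The job

Set the lid on the canister of eggs without dropping it and press it down until it is fully home with all three clips caught over its edge; then set the egg timer to six minutes: the pointer on the sixth mark clockwise from zero, one click a minute, resting in its click. Leave everything else on the shelf where it is, and let go of everything at the end.

Things in the scene. Friction and masses are not known exactly. Their poses are not given: they have to be found in the camera images.
- lid_knob (a point): middle of the black knob of the loose canister lid (lid about 0.16 kg in all). The knob is an upright round cylinder 32 mm across and 34 mm tall: 17 mm above and 17 mm below this point. The point is 45 mm above the underside of the whole lid and 20 mm above the top of the steel disc. z is up out of the knob. At the start the lid lies on the shelf, knob up
- lid: the whole loose lid; origin: centre of its underside, z up. From below: a dark round seal plug, 16 mm deep, 98 mm across (87 mm at its foot), that goes into the canister's mouth; a stainless disc 116 mm across and 9 mm thick, its edge bevelled at 45 degrees above and below, its underside 29 mm below the knob's middle; then the knob. 59 mm tall in all
- canister: round stainless canister, 110 mm outside, 104 mm inside, 110 mm high, open at the top, three eggs standing inside; bolted to the shelf in three small feet. Origin: centre of its underside, z up. Three sprung clips stand 120 degrees apart round the rim, the first on its own +x side. With the lid home, the knob's middle is 139 mm above the origin, on the axis
- canister_mouth (a point): centre of the canister's mouth, level with the rim, 110 mm above the shelf. Lid home: its disc's underside lies on the rim here. The clips' rollers, 8 mm thick, lean in 8 mm above the rim; a lid laid on loosely rests on them 9 mm too high, plug in the mouth. Pressed down with 8 to 12 N it spreads them 4 mm, then they draw it home and hold it
- timer: egg timer: round white case 100 mm across, 26 mm high, screwed to the shelf, fixed. Origin: centre of its underside, z up; its own +x points to the zero mark. Round the top are 13 black marks 25 degrees apart, clockwise seen from above from 0 to 12 minutes; the marks at 0, 5 and 10 are longer and a dot stands beside zero
- timer_zero (a point): the zero mark on top of the timer's case, 43 mm from the axis, 26 mm above the shelf
- timer_grip (a point): on the axis of the timer's dial, 57 mm above the shelf. The dial: grey skirt 77 mm across, its top 35 mm above the shelf, with an upright bar grip across its middle, 54 mm long, 14 mm wide, 30 mm tall, top 65 mm above the shelf. These axes turn with the dial: x along the bar to the pointer end (white line, small nose), y across the bar, z up
- timer_pointer (a point): tip of the pointer line on the dial's skirt, 36 mm from the axis; it points at the marks on the case
- timer_dial (a joint): turn of the dial in rad: 0 at the zero mark, against a stop; grows clockwise seen from above. One click each 25 degrees (0.436 rad) is one minute; six clicks is 2.618; 12 clicks (5.24) is the other stop. Turns both ways. Starts at any click from 0 to 3. Between clicks it resists with up to 0.12 N m; let go, it drops into the nearest click and stays
- spoon_left_mid (a point): middle of an aluminium serving spoon, 230 mm long, lying on the shelf; not part of the job
- spoon_right_mid (a point): middle of an aluminium serving spoon, 200 mm long, lying on the shelf; not part of the job
- brush_mid (a point): middle of a hard silicone pastry brush, 190 mm long, lying on the shelf; not part of the job
- cup_mid (a point): middle of a green ceramic cup, 76 mm across, 85 mm high; not part of the job
- salt_jar_mid (a point): middle of a white ceramic jar with steel cap, 68 mm across, 100 mm high; not part of the job
- bowl_mid (a point): middle of a stainless bowl, 120 mm across, 45 mm high; not part of the job
- tea_tin_mid (a point): middle of a closed steel tin, 72 mm across, 90 mm high; not part of the job
Things that resemble listed ones, but are neither listed nor needed, are in the scene too. What is shaped like the canister but orange is not meant. Leave any blue look-alike of the timer alone.

How it is judged (in metres and radians):
On the way, in this order (a step that is already met when the one before it is completed fails the run):
1. the lid is clipped fully home on the canister (z of lid_knob in the frame of canister between 0.135 and 0.1415 m and horizontal distance between lid_knob and canister_mouth below 0.006 m and angle between lid_knob's own z axis and vertical below 0.05 rad), for 0.2 s.
2. the timer stands at six minutes (value of joint timer_dial between 2.498 and 2.738 rad), for 0.2 s.
At the end, for the whole second after the job is handed in: The lid is home on the canister (knob's middle within 6 mm of the canister's axis and no more than 2.5 mm too high, tilted less than 3 degrees, so that all three clips hold it), and the timer's dial rests in the sixth click (within 7 degrees of 150 degrees clockwise from zero), let go and at rest (all of step 1 and all of step 2 and linear speed of lid below 0.02 m/s); the robot touches nothing.
It fails at once if the lid is dropped onto the canister from a height (it moves faster than 0.7 m/s close over the mouth) (horizontal distance between lid_knob and canister_mouth below 0.04 m and z of lid_knob in the frame of canister between 0.14 and 0.2 m and linear speed of lid above 0.7 m/s).
It fails at once if a spoon, the brush, the cup, the jar, the bowl or the tin is shoved more than 40 mm or knocked over (distance of any of spoon_left_mid, spoon_right_mid, brush_mid, cup_mid, salt_jar_mid, bowl_mid, tea_tin_mid from where it was at the start of the episode above 0.04 m or angle between any of cup_mid, salt_jar_mid, bowl_mid, tea_tin_mid's own z axis and vertical above 0.6 rad).
It also fails if it takes over 70 s, if anything falls off the work surface, if the arm or the gripper's body presses on something with over 40 N, if the wrist force passes 120 N, or if a joint passes its speed limit or range.

## Working session

There is one attempt and no reset: what is moved stays moved. The work goes in short steps, Python scripts to look and compute and a tool call to move; the robot and the scene stay as the last step left them, time stands still between calls to the robot, and variables do not carry over. Pictures are saved under pics/ and viewed, about 8 in all and at most 12, crops included, and the job is handed in when it is done.

Besides the shell and the picture viewer there is one more tool, called after "Call:" by a JSON object that holds its "op" and its "data". send_rows: Moves the arm, as the interface text tells. Its arguments: {"type":"object","properties":{"series":{"type":"array"},"newtons":{"type":"number"}},"required":["series"]}

```bash
mkdir -p pics
cat > h.py <<'E'
import numpy as np, cv2
from cell import manip
def K(c):
    f=240/np.tan(np.radians(c["vfov"])/2); return np.array([[f,0,c["cx"]],[0,f,c["cy"]],[0,0,1.]])
def onplane(c,uv,z):
    p=cv2.undistortPoints(np.array(uv,float).reshape(-1,1,2),K(c),np.array(c["dist"],float)).reshape(-1,2)
    P=np.array(c["pose"]); d=np.c_[p,np.ones(len(p))]@P[:3,:3].T; o=P[:3,3]
    return o+d*((z-o[2])/d[:,2])[:,None]
def proj(c,X):
    P=np.linalg.inv(np.array(c["pose"])); X=np.array(X,float).reshape(-1,3)
    return cv2.projectPoints(X,cv2.Rodrigues(P[:3,:3])[0],P[:3,3],K(c),np.array(c["dist"],float))[0].reshape(-1,2)
def save(c,n,rect=None,s=1):
    im=c["img"][:,:,::-1]
    if rect: l,t,w,h=rect; im=im[t:t+h,l:l+w]
    cv2.imwrite("pics/"+n,cv2.resize(np.ascontiguousarray(im),None,fx=s,fy=s,interpolation=cv2.INTER_CUBIC))
E
python3 - <<'E'
from h import *
np.set_printoptions(precision=1,suppress=True)
print(manip.read_state())
for n in("top","side"):
    c=manip.camera(n); save(c,n+"0.png"); print(n,c["pose"],c["vfov"])
    for t in("lid","lid_knob","canister","timer","timer_grip","timer_zero","timer_pointer","canister_mouth"):
        for r in manip.find_in(t,c)[:3]:
            l,tt,w,h=r["rect"]; print(t,round(r["conf"],2),np.array(r["rect"]),onplane(c,[[l+w/2,tt+h/2]],{"lid":25,"lid_knob":45,"canister":110,"canister_mouth":110}.get(t,30))[0])
E
```

```text
{'clock': 0.0, 'joints': array([-1.4,  0.3,  1.5, -0. ,  1.3, -0.1]), 'qd': array([-0.,  0.,  0.,  0.,  0.,  0.]), 'effort': array([ -0. , -53.2, -35.3,   0.1,   0. ,  -0. ]), 'eef_pos': array([ 154.5, -527.6,  212.9]), 'eef_rot': array([-3.1, -0. ,  0.3]), 'wrist_force': array([0. , 0.8, 0.5]), 'moment': array([-0. , -0. ,  0.1]), 'finger_gap': 94.17454846802097}
top [[   0.    -1.     0.2  269.5]
 [  -1.    -0.    -0.    13. ]
 [   0.    -0.2   -1.  1382.6]
 [   0.     0.     0.     1. ]] 45.89570841802523
lid 0.71 [183.8 180.1  45.5  44.1] [594.7 283.4  25. ]
lid_knob 0.55 [181.9 177.9  46.6  51.4] [586.3 282.4  45. ]
canister 0.95 [288.7 183.8  67.8  68. ] [544.2   0.9 110. ]
canister 0.55 [432.4 349.3  57.8  63.9] [ 184.7 -310.3  110. ]
timer 0.96 [422.5 218.9  48.6  40.6] [ 515.1 -303.    30. ]
timer 0.67 [341.8 294.1  51.8  40.5] [ 329.6 -111.5   30. ]
timer_grip 0.91 [435.9 223.   31.5  30.8] [ 517.3 -314.8   30. ]
timer_grip 0.75 [354.5 298.1  33.6  34. ] [ 328. -120.   30.]
timer_zero 0.75 [290.9 183.6  66.9  69.2] [560.5  -4.1  30. ]
timer_zero 0.66 [421.3 218.7  52.3  41.
[... 695 characters left out ...]
79 [403.9 154.1  21.5  45.6] [ 231.4 -227.7  110. ]
timer 0.76 [294.9 162.2  32.5  31.7] [ 519.6 -289.8   30. ]
timer_grip 0.96 [298.1 160.4  29.2  20.5] [ 518.6 -323.4   30. ]
timer_grip 0.55 [359.6 217.   31.5  18.9] [ 327.7 -110.7   30. ]
timer_grip 0.17 [251.9 206.6  66.3  78.5] [557.8 -19.9  30. ]
timer_zero 0.75 [353.9 215.8  38.   35.6] [333.5 -84.   30. ]
timer_zero 0.57 [294.  157.9  34.7  35.4] [ 520.2 -300.7   30. ]
timer_pointer 0.88 [299.4 160.6  22.6  21. ] [ 524.3 -320.8   30. ]
timer_pointer 0.86 [358.2 214.3  29.   24.5] [ 334.7 -109.6   30. ]
canister_mouth 0.76 [257.2 208.   57.5  71.8] [542.   43.6 110. ]
canister_mouth 0.6 [404.  151.6  21.   50.1] [ 231.8 -228.7  110. ]
```

View pics/top0.png

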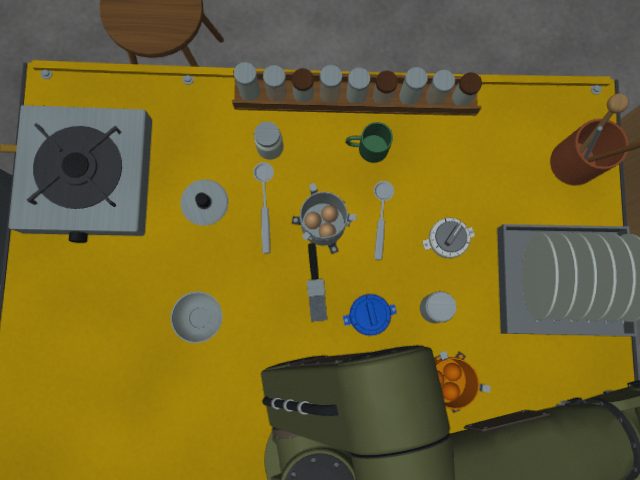

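View pics/side0.png

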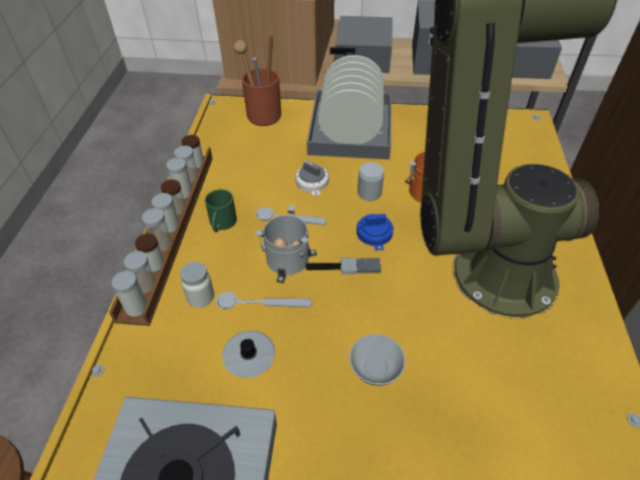

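The white timer is at about (449,238) and the blue look-alike at (371,315) in the top view. The steel canister is at (323,219), the orange one at (455,383), and the lid knob at (203,200). Next I'll refine these by fitting models.

```bash
cat > fit.py <<'E'
from h import *
from scipy.optimize import minimize
def circ(x,y,z,r,n=72):
    a=np.linspace(0,2*np.pi,n,endpoint=False); return np.c_[x+r*np.cos(a),y+r*np.sin(a),np.full(n,z)]
def hull_mask(c,rings,xy,S=4):
    X=np.vstack([circ(*xy,z,r) for z,r in rings]); p=proj(c,X)
    h=cv2.convexHull(((p+.5)*S*16-8).astype(np.int32))
    return p,h
def iou_fit(views,rings,x0):
    def f(xy):
        s=0
        for c,m in views:
            p=proj(c,np.vstack([circ(*xy,z,r) for z,r in rings]))
            M=np.zeros(m.shape,np.uint8); cv2.fillConvexPoly(M,(cv2.convexHull(p.astype(np.float32))*16).astype(np.int32),255,cv2.LINE_AA,4)
            M=M/255.; s-=np.minimum(M,m).sum()/np.maximum(M,m).sum()
        return s/len(views)
    r=minimize(f,x0,method="Nelder-Mead",options=dict(initial_simplex=np.array(x0)+[[0,0],[8,0],[0,8]],xatol=.05))
    return r.x,r.fun
E
python3 - <<'E'
from fit import *
np.set_printoptions(precision=1,suppress=True)
C={n:manip.camera(n) for n in("top","side")}
want={"lid":([(16,116*.5),(25,49),(45,16),(62,16)],(592,285)),"canister":([(0,55),(110,55)],(545,5)),"timer":([(0,50),(26,50),(35,38.5)],(515,-305))}
want["lid"]=([(20.5,58)],(592,285))
tiles=[]
for t,(rings,x0) in want.items():
    vs=[]
    for n,c in C.items():
        best=None
        for r in manip.silhouettes(t,c):
            l,tt,w,h=r["rect"]; u=proj(c,[[*x0,30]])[0]
            if l-10<u[0]<l+w+10 and tt-10<u[1]<tt+h+10: best=r; break
        if best is None: print(t,n,"none"); continue
        v=(c,best["pixels"].astype(float)); vs.append(v)
        x,q=iou_fit([v],rings,x0); print(t,n,round(best["conf"],2),x,round(q,3))
    x,q=iou_fit(vs,rings,x0); print(t,"both",x,round(q,3))
    for n,c in C.items():
        u=proj(c,[[*x,40]])[0]; S=5; l,tt=int(u[0])-40,int(u[1])-40
        im=cv2.resize(c["img"][tt:tt+80,l:l+80,::-1],None,fx=S*.65,fy=S*.65,interpolation=cv2.INTER_CUBIC)
        for z,r in rings:
            p=((proj(c,circ(*x,z,r))-[l,tt]+.5)*S*.65).astype(np.int32)
            cv2.polylines(im,[p],True,(0,0,255) if t!="timer" else (0,255,0),1)
        tiles.append(im)
# knob blob triangulation
K2=[]
for n,c in C.items():
    u=proj(c,[[592,285,45]])[0]; m=np.zeros(c["img"].shape[:2],bool)
    m[int(u[1])-20:int(u[1])+20,int(u[0])-20:int(u[0])+20]=1
    m&=c["img"].max(2)<50; yx=np.argwhere(m); g=yx.mean(0)[::-1]; print("knob",n,len(yx),g,onplane(c,[g],45)[0]); 
o=np.vstack([np.hstack(tiles[0::2]),np.hstack(tiles[1::2])]); cv2.imwrite("pics/c1.png",o); print(o.shape)
E
```

```text
lid top 0.8 [596.3 289.9] -0.95
lid side 0.79 [595.3 288.9] -0.921
lid both [595.8 289.5] -0.935
canister top 0.64 [552.9  -1.1] -0.851
canister side 0.92 [552.3   1.8] -0.869
canister both [552.4  -1.1] -0.859
timer top 0.82 [ 522.6 -310.7] -0.883
timer side 0.96 [ 522.2 -312.7] -0.867
timer both [ 522.7 -311.9] -0.874
knob top 173 [202.8 200.4] [594.  288.6  45. ]
knob side 216 [247.5 348.7] [593.2 293.8  45. ]
(520, 780, 3)
```

View pics/c1.png

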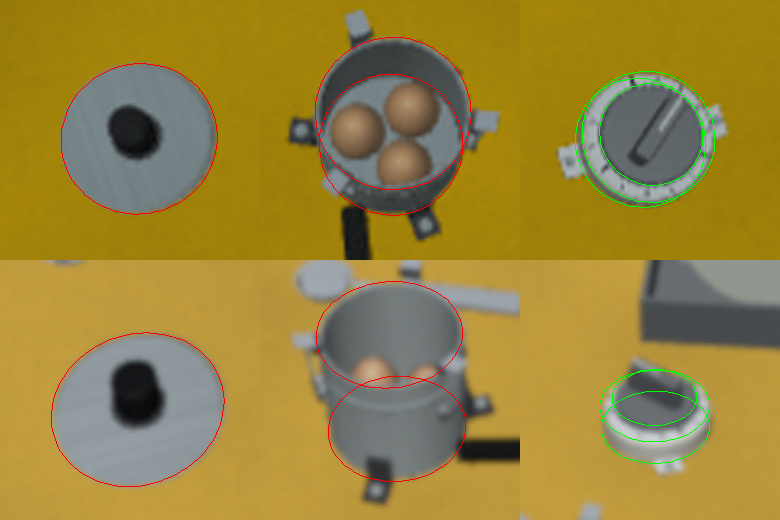

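The model fits agree across both views to about 2 mm: lid (596,289), canister (552,0), timer (522,-312). Now I'll read the timer's marks and pointer, and work out the first move.

```bash
cat >> h.py <<'E'
def goal(x,y,z,yaw):
    s=manip.read_state(); p=np.array(s["eef_pos"]); r,pi_,yw=s["eef_rot"]
    cz,sz=np.cos(yw),np.sin(yw); R=np.array([[cz,sz,0],[sz,-cz,0],[0,0,-1.]])
    d=R.T@(np.array([x,y,z])-p); a=(yaw-yw+np.pi)%(2*np.pi)-np.pi
    print("goal dxyz",d.round(1),"roll",round(-np.degrees(a),1),"| now",p.round(1),np.round([r,pi_,yw],3),"q6",round(s["joints"][5],3),"F",np.round(s["wrist_force"],1),"gap",round(s["finger_gap"],1),"t",round(s["clock"],2))
E
cat > polar.py <<'E'
from h import *
import sys,time
tx,ty=522.5,-311.5
tiles=[]
for n in("top","side"):
    c=manip.camera(n); g=c["img"].astype(np.float32)
    for z,(r0,r1) in((26,(38,51)),(35,(0,40))):
        az=np.radians(np.arange(-180,180,.5)); rr=np.arange(r1,r0,-.25)
        A,Rr=np.meshgrid(az,rr); X=np.stack([tx+Rr*np.cos(A),ty+Rr*np.sin(A),np.full(A.shape,z)],-1)
        u=proj(c,X.reshape(-1,3)).reshape(*A.shape,2).astype(np.float32)
        im=cv2.remap(g,u[...,0],u[...,1],cv2.INTER_CUBIC).clip(0,255)[:,:,::-1]
        im=cv2.resize(im,(720,130)); 
        for k in range(0,720,60): cv2.line(im,(k,0),(k,6),(0,0,255),1); cv2.putText(im,str(k//2-180),(k+2,12),0,.35,(0,0,255),1)
        tiles.append(im)
cv2.imwrite("pics/polar%s.png"%sys.argv[1],np.vstack(tiles))
E
python3 polar.py 1; python3 -c "
from h import *
goal(595.5,289.5,120,2.02)"
```

```text
goal dxyz [ 652.9 -660.5   93.4] roll -99.4 | now [ 154.5 -527.8  213.4] [-3.142  0.     0.285] q6 -0.067 F [-0.5  0.2 -0.6] gap 94.0 t 1.4[ WARN:0@2.495] global loadsave.cpp:1063 imwrite_ Unsupported depth image for selected encoder is fallbacked to CV_8U.
```

View pics/polar1.png

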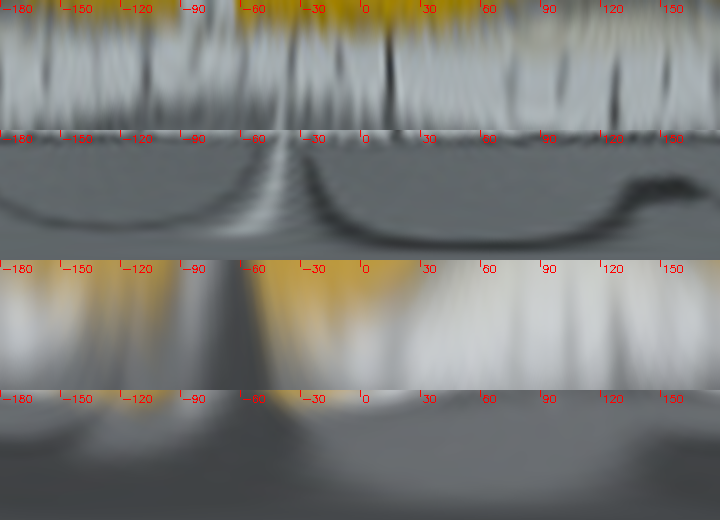

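The polar strips show the long zero mark at azimuth about 15–16°, with the 60° gap beside it. The pointer is at about -37°, which is click 2, so the dial needs 4 more clicks (100° clockwise). Now moving to the lid.

Call:
{"op": "send_rows", "data": {"series": [[[1,653,-660,0,-99.4],[1,653,-660,0,-99.4],[1,653,-660,0,-99.4],[1,653,-660,0,-99.4],[1,653,-660,0,-99.4],[1,653,-660,0,-99.4],[1,653,-660,0,-99.4],[1,653,-660,0,-99.4],[1,653,-660,0,-99.4],[1,653,-660,0,-99.4]]]}}

```text
clock: 2.4
eef_pos: [392.7, -85.9, 213.8]
eef_rot: [3.141, 0.001, 1.791]
wrist_force: [1.0, -1.5, -0.1]
finger_gap: 93.9
```

```bash
python3 -c "
from h import *
goal(595.5,289.5,120,2.02)"
```

```text
goal dxyz [322.1 279.8  93.8] roll -13.1 | now [392.7 -85.9 213.8] [3.141e+00 1.000e-03 1.791e+00] q6 -0.527 F [ 1.  -1.5 -0.1] gap 93.9 t 2.4
```

Call:
{"op": "send_rows", "data": {"series": [[[1,322,280,0,-13.1],[1,322,280,0,-13.1],[1,322,280,0,-13.1],[1,322,280,0,-13.1],[1,322,280,0,-13.1],[1,322,280,0,-13.1],[1,322,280,0,-13.1],[1,322,280,0,-13.1],[1,322,280,60,-13.1],[1,322,280,94,-13.1]]]}}

```text
clock: 3.4
eef_pos: [598.2, 288.7, 118.6]
eef_rot: [3.139, -0.0, 2.015]
wrist_force: [1.0, -0.8, -1.1]
finger_gap: 94.3
```

```bash
python3 -c "
from h import *
goal(595.5,289.5,39,2.02)
for n in ('top','side'):
    c=manip.camera(n); u=proj(c,[[595,289,60]])[0].astype(int); im=c['img'][u[1]-60:u[1]+60,u[0]-60:u[0]+60,::-1]
    globals()[n]=cv2.resize(im,(380,380),interpolation=cv2.INTER_CUBIC)
cv2.imwrite('pics/lid1.png',np.hstack([top,side]))
goal(595.5,289.5,39,2.02)
"
```

```text
goal dxyz [ 1.9 -2.1 79.6] roll -0.3 | now [598.2 288.7 118.6] [ 3.139 -0.     2.015] q6 -0.05 F [ 1.  -0.8 -1.1] gap 94.3 t 3.4
goal dxyz [ 2.9  2.4 73.2] roll -0.3 | now [594.6 285.9 112.2] [-3.130e+00 -1.000e-03  2.015e+00] q6 -0.051 F [-0.7 -0.2  0.2] gap 94.1 t 3.5
```

View pics/lid1.png

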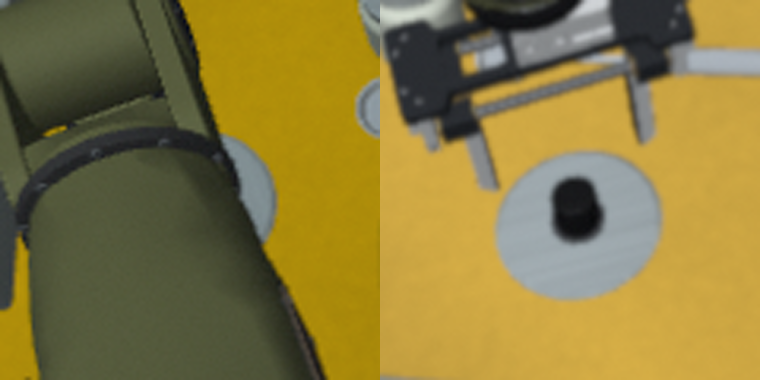

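The side view shows the open fingers straddling the knob and the lid undisturbed. I'll let the arm settle, then descend.

Call:
{"op": "send_rows", "data": {"series": [[[1,0,0,30,0],[1,0,0,30,0],[1,0,0,30,0],[1,0,0,30,0]]], "newtons": 40}}

```text
clock: 3.9
eef_pos: [598.3, 286.2, 92.3]
eef_rot: [3.138, 0.0, 2.013]
wrist_force: [0.7, 1.2, 0.6]
finger_gap: 94.0
```

```bash
python3 -c "
from h import *
goal(595.5,289.5,39,2.02)"
```

```text
goal dxyz [ 4.1 -1.1 53.3] roll -0.4 | now [598.3 286.2  92.3] [3.138 0.    2.013] q6 -0.051 F [0.7 1.2 0.6] gap 94.0 t 3.9
```

Call:
{"op": "send_rows", "data": {"series": [[[1,4,-1,35,0],[1,4,-1,45,0],[1,4,-1,45,0],[1,4,-1,45,0],[1,4,-1,45,0],[1,4,-1,45,0]]]}}

```text
clock: 4.5
eef_pos: [595.3, 289.5, 45.7]
eef_rot: [3.14, 0.0, 2.013]
wrist_force: [0.1, 0.0, 0.1]
finger_gap: 94.3
```

```bash
python3 -c "
from h import *
goal(595.5,289.5,39,2.02)"
```

```text
goal dxyz [-0.1  0.2  6.7] roll -0.4 | now [595.3 289.5  45.7] [3.14  0.    2.013] q6 -0.045 F [0.1 0.  0.1] gap 94.3 t 4.5
```

Call:
{"op": "send_rows", "data": {"series": [[[1,0,0,6.5,0],[1,0,0,6.5,0],[0,0,0,6.5,0],[0,0,0,6.5,0],[0,0,0,6.5,0],[0,0,0,6.5,0],[0,0,0,6.5,0],[0,0,0,6.5,0],[0,0,0,6.5,0],[0,0,0,6.5,0]]]}}

```text
clock: 5.5
eef_pos: [594.8, 289.4, 38.0]
eef_rot: [3.142, 0.0, 2.013]
wrist_force: [-0.3, -0.2, -0.1]
finger_gap: 33.4
```

Call:
{"op": "send_rows", "data": {"series": [[[0,0,0,-20,0],[0,0,0,-60,0],[0,0,0,-110,0],[0,0,0,-150,0],[0,0,0,-150,0],[0,0,0,-150,0],[0,0,0,-150,0]]]}}

```text
clock: 6.2
eef_pos: [594.2, 289.1, 185.9]
eef_rot: [-3.139, -0.0, 2.013]
wrist_force: [-0.1, 0.0, -1.4]
finger_gap: 31.1
```

```bash
python3 -c "
from h import *
goal(552.4,-0.5,190,1.57)"
```

```text
goal dxyz [-243.8 -161.8   -4.1] roll 25.4 | now [594.2 289.1 185.9] [-3.139 -0.     2.013] q6 -0.045 F [-0.1  0.  -1.4] gap 31.1 t 6.2
```

Call:
{"op": "send_rows", "data": {"series": [[[0,-30,-20,-4,3],[0,-75,-50,-4,8],[0,-120,-80,-4,13],[0,-165,-110,-4,18],[0,-205,-136,-4,22],[0,-230,-152,-4,25],[0,-244,-162,-4,25.4],[0,-244,-162,-4,25.4],[0,-244,-162,-4,25.4],[0,-244,-162,-4,25.4]]]}}

```text
clock: 7.2
eef_pos: [552.9, 0.5, 191.3]
eef_rot: [-3.141, -0.0, 1.571]
wrist_force: [-0.5, -0.1, -2.1]
finger_gap: 30.8
```

Run:
```python
from fit import *
goal(552.4,-.5,150,1.57)
p=np.array(manip.read_state()["eef_pos"])
c=manip.camera("side"); u=proj(c,[[552,0,150]])[0].astype(int); l,t=u-60
S=5; im=cv2.resize(np.ascontiguousarray(c["img"][t:t+120,l:l+120,::-1]),None,fx=S,fy=S,interpolation=cv2.INTER_CUBIC)
zu=p[2]-39
for x,y,z,r,col in((552.4,-.5,110,55,(0,0,255)),(p[0],p[1],zu+20.5,58,(0,255,0)),(p[0],p[1],zu+62-3,16,(0,255,0))):
    cv2.polylines(im,[((proj(c,circ(x,y,z,r))-[l,t]+.5)*S).astype(np.int32)],True,col,1)
cv2.imwrite("pics/over.png",im)
```

```text
goal dxyz [-1.  -0.5 41.3] roll 0.1 | now [5.529e+02 5.000e-01 1.913e+02] [-3.141 -0.     1.571] q6 -0.066 F [-0.5 -0.1 -2.1] gap 30.8 t 7.2
```

View pics/over.png

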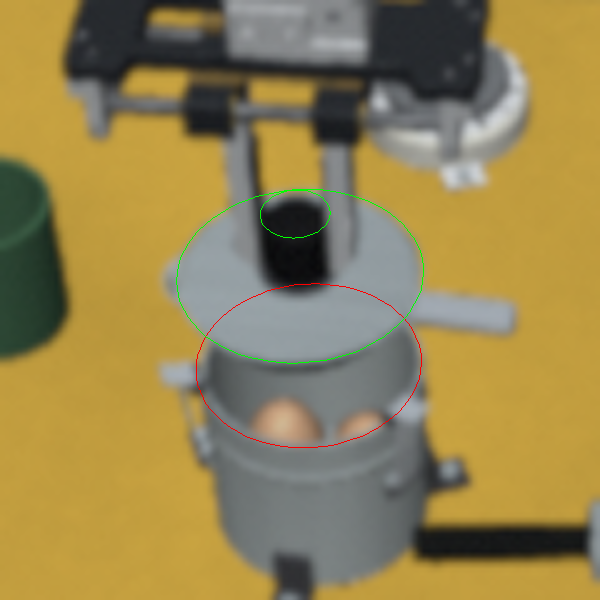

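The overlay matches the lid well. The canister's rim sits about 1 px to the right of my ring, so I'm shifting the target about 1.5 mm, to x≈551. Now lowering gently.

Call:
{"op": "send_rows", "data": {"series": [[[0,0,-2,10,0],[0,0,-2,22,0],[0,0,-2,30,0],[0,0,-2,36,0],[0,0,-2,40,0],[0,0,-2,43,0],[0,0,-2,45,0],[0,0,-2,45,0],[0,0,-2,45,0]]], "newtons": 50}}

```text
clock: 8.15
eef_pos: [551.0, -0.5, 147.2]
eef_rot: [3.141, 0.0, 1.57]
wrist_force: [0.9, -0.4, -0.9]
finger_gap: 30.9
```

```bash
python3 -c "
from h import *
goal(551,-0,133,1.57);print(manip.read_state()['moment'])"
```

```text
goal dxyz [ 0.5  0.  14.2] roll 0.0 | now [ 5.510e+02 -5.000e-01  1.472e+02] [3.141 0.    1.57 ] q6 -0.067 F [ 0.9 -0.4 -0.9] gap 30.9 t 8.15
[-0.0337551  -0.13942222 -0.02936496]
```

Call:
{"op": "send_rows", "data": {"series": [[[0,0,0,2,0],[0,0,0,4,0],[0,0,0,5,0],[0,0,0,6,0],[0,0,0,7,0],[0,0,0,7,0]]]}}

```text
clock: 8.75
eef_pos: [551.3, -0.6, 140.6]
eef_rot: [3.14, 0.0, 1.57]
wrist_force: [-0.2, -1.3, 5.0]
finger_gap: 31.0
```

```bash
python3 -c "
from h import *
goal(551,-0,133,1.57);print(manip.read_state()['moment'])"
```

```text
goal dxyz [ 0.6 -0.3  7.6] roll 0.0 | now [551.3  -0.6 140.6] [3.14 0.   1.57] q6 -0.067 F [-0.2 -1.3  5. ] gap 31.0 t 8.75
[-0.19480922 -0.05121635 -0.00533561]
```

Contact came at the expected height on the rollers, with 5 N upward and little sideways force. Now pressing.

Call:
{"op": "send_rows", "data": {"series": [[[0,0,0,2,0],[0,0,0,3,0],[0,0,0,4,0],[0,0,0,5,0],[0,0,0,6,0],[0,0,0,7,0],[0,0,0,8,0],[0,0,0,8.5,0],[0,0,0,8.5,0]]]}}

```text
clock: 9.65
eef_pos: [550.7, -0.5, 132.9]
eef_rot: [-3.142, 0.0, 1.57]
wrist_force: [-8.2, 0.1, 16.2]
finger_gap: 31.0
```

```bash
python3 -c "
from h import *
goal(551,-0,133,1.57);print(manip.read_state()['moment'])"
```

```text
goal dxyz [ 0.5  0.3 -0.1] roll 0.0 | now [ 5.507e+02 -5.000e-01  1.329e+02] [-3.142  0.     1.57 ] q6 -0.067 F [-8.2  0.1 16.2] gap 31.0 t 9.65
[-0.04827619  1.69530098  0.03428874]
```

Height is at home, with a force of 16 N. I'll open partly and look.

Call:
{"op": "send_rows", "data": {"series": [[[0.55,0,0,0,0],[0.55,0,0,0,0],[0.55,0,0,0,0],[0.55,0,0,-20,0],[0.55,0,0,-50,0],[0.55,0,0,-80,0],[0.55,0,0,-80,0],[0.55,0,0,-80,0]]]}}

```text
clock: 10.45
eef_pos: [550.9, -0.5, 211.3]
eef_rot: [3.141, -0.0, 1.57]
wrist_force: [0.1, 0.2, -0.7]
finger_gap: 51.7
```

Run:
```python
from fit import *
goal(522.5,-313,150,np.radians(146.5))
c=manip.camera("side"); u=proj(c,[[552,0,120]])[0].astype(int); l,t=u-55
S=5.4; im=cv2.resize(np.ascontiguousarray(c["img"][t:t+110,l:l+110,::-1]),None,fx=S,fy=S,interpolation=cv2.INTER_CUBIC)
x,y=550.5,-.5
for z,r,col in((114.5,58,(0,255,0)),(156,16,(0,255,0)),(123.5,58,(0,0,255)),(165,16,(0,0,255))):
    cv2.polylines(im,[((proj(c,circ(x,y,z,r))-[l,t]+.5)*S).astype(np.int32)],True,col,1)
cv2.imwrite("pics/home.png",im)
```

```text
goal dxyz [-312.5  -28.2   61.3] roll -56.5 | now [ 5.509e+02 -5.000e-01  2.113e+02] [ 3.141 -0.     1.57 ] q6 -0.067 F [ 0.1  0.2 -0.7] gap 51.7 t 10.45
```

View pics/home.png

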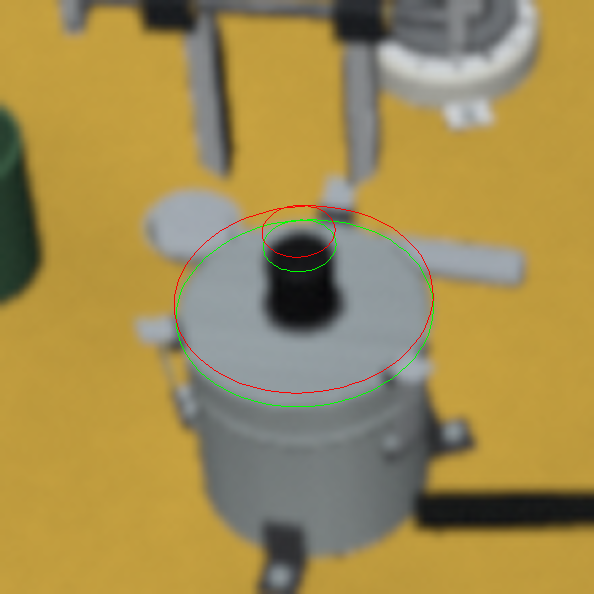

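The lid outline matches the "home" ring (green) and the clips are over its edge. To be sure, I'll press on the knob top with closed fingers; contact should come at TCP z≈164.

Call:
{"op": "send_rows", "data": {"series": [[[0,-0.5,-1.5,0,0],[0,-0.5,-1.5,20,0],[0,-0.5,-1.5,35,0],[0,-0.5,-1.5,42,0],[0,-0.5,-1.5,45,0],[0,-0.5,-1.5,46.5,0],[0,-0.5,-1.5,48,0],[0,-0.5,-1.5,49,0],[0,-0.5,-1.5,50,0],[0,-0.5,-1.5,50,0]]]}}

```text
clock: 11.5
eef_pos: [549.4, -1.0, 161.5]
eef_rot: [3.141, -0.0, 1.57]
wrist_force: [-0.1, -0.7, -1.0]
finger_gap: 0.5
```

```bash
python3 -c "
from h import *
goal(551,-0,164,1.57)"
```

```text
goal dxyz [ 1.   1.6 -2.5] roll 0.0 | now [549.4  -1.  161.5] [ 3.141 -0.     1.57 ] q6 -0.068 F [-0.1 -0.7 -1. ] gap 0.5 t 11.5
```

Call:
{"op": "send_rows", "data": {"series": [[[0,0,0,1,0],[0,0,0,2,0],[0,0,0,3,0],[0,0,0,3,0]]]}}

```text
clock: 11.9
eef_pos: [549.6, -1.0, 161.1]
eef_rot: [3.14, 0.0, 1.57]
wrist_force: [-11.6, 0.8, 24.9]
finger_gap: 0.5
```

```bash
python3 -c "
from h import *
goal(551,-0,164,1.57)"
```

```text
goal dxyz [ 1.   1.4 -2.9] roll 0.0 | now [549.6  -1.  161.1] [3.14 0.   1.57] q6 -0.068 F [-11.6   0.8  24.9] gap 0.5 t 11.9
```

Stiff contact at tip height 153 mm (94 + 59, the lid's total height) with 25 N: the lid is fully home. On to the timer.

Call:
{"op": "send_rows", "data": {"series": [[[0,0,0,-20,0],[0,0,0,-55,0],[0.5,-50,-5,-55,-8],[0.5,-100,-9,-55,-16],[0.5,-150,-14,-55,-24],[0.5,-200,-18,-55,-32],[0.5,-250,-23,-55,-40],[0.5,-300,-27,-55,-48],[0.5,-312,-28,-55,-56.5],[0.5,-312,-28,-55,-56.5]]]}}

```text
clock: 12.9
eef_pos: [520.2, -316.4, 212.9]
eef_rot: [-3.141, -0.0, 2.559]
wrist_force: [-0.5, 1.3, 0.4]
finger_gap: 46.9
```

Call:
{"op": "send_rows", "data": {"series": [[[0.5,0,0,0,0],[0.5,0,0,0,0],[0.5,0,0,0,0]]], "newtons": 30}}

```text
clock: 13.2
eef_pos: [521.6, -311.8, 213.7]
eef_rot: [3.142, 0.0, 2.556]
wrist_force: [0.4, 0.6, 0.1]
finger_gap: 47.0
```

Run:
```python
from fit import *
goal(522.5,-313,48,np.radians(146))
c=manip.camera("side"); u=proj(c,[[522,-313,80]])[0].astype(int); l,t=u-45
S=6.6; im=cv2.resize(np.ascontiguousarray(c["img"][t:t+90,l:l+90,::-1]),None,fx=S,fy=S,interpolation=cv2.INTER_CUBIC)
x,y=522.5,-313
a=np.radians(-34); e=np.array([np.cos(a),np.sin(a)]); n=np.array([-e[1],e[0]])
bar=[[x+s*27*e[0]+w*7*n[0],y+s*27*e[1]+w*7*n[1],65] for s,w in((1,1),(1,-1),(-1,-1),(-1,1))]
for P,col in((circ(x,y,26,50),(0,0,255)),(circ(x,y,35,38.5),(0,255,0)),(bar,(0,255,255))):
    cv2.polylines(im,[((proj(c,P)-[l,t]+.5)*S).astype(np.int32)],True,col,1)
cv2.imwrite("pics/tm.png",im)
```

```text
goal dxyz [ -1.4  -0.4 165.7] roll 0.5 | now [ 521.6 -311.8  213.7] [3.142 0.    2.556] q6 -1.585 F [0.4 0.6 0.1] gap 47.0 t 13.2
```

View pics/tm.png

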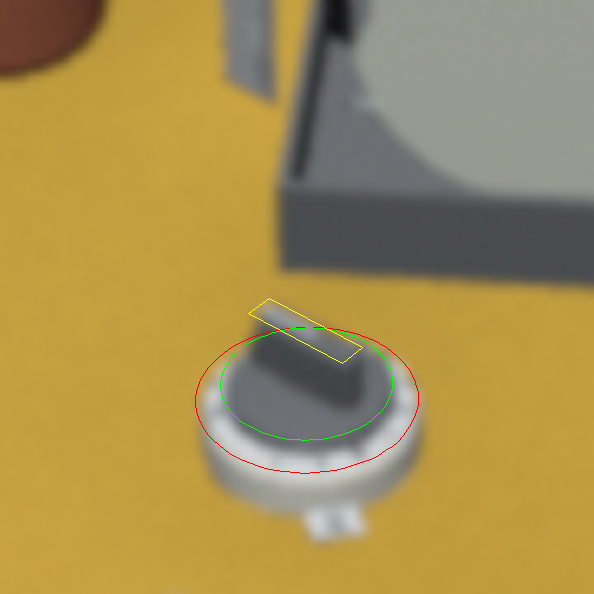

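The bar's angle agrees with the overlay, and the timer sits about 1 px to the right, i.e. around (521.3,-312). Descending onto the bar.

Call:
{"op": "send_rows", "data": {"series": [[[0.5,0,0,40,0.5],[0.5,0,0,80,0.5],[0.5,0,0,115,0.5],[0.5,0,0,140,0.5],[0.5,0,0,155,0.5],[0.5,0,0,162,0.5],[0.5,0,0,165,0.5],[0.5,0,0,165,0.5],[0.5,0,0,165,0.5]]]}}

```text
clock: 14.15
eef_pos: [521.7, -313.3, 49.6]
eef_rot: [3.142, 0.002, 2.547]
wrist_force: [0.9, 0.8, 0.6]
finger_gap: 47.1
```

Call:
{"op": "send_rows", "data": {"series": [[[0,0,0,0,0],[0,0,0,0,0],[0,0,0,0,0],[0,0,0,0,0],[0,0,0,0,0]]]}}

```text
clock: 14.65
eef_pos: [520.9, -313.5, 48.6]
eef_rot: [-3.141, -0.0, 2.548]
wrist_force: [-2.4, -0.1, 1.6]
finger_gap: 13.7
```

```bash
python3 -c "
from h import *
goal(521.3,-312,48,np.radians(46));print(manip.read_state()['moment'])"
```

```text
goal dxyz [0.5 1.5 0.6] roll 100.0 | now [ 520.9 -313.5   48.6] [-3.141 -0.     2.548] q6 -1.578 F [-2.4 -0.1  1.6] gap 13.7 t 14.65
[0.03876169 0.03693734 0.0314546 ]
```

Call:
{"op": "send_rows", "data": {"series": [[[0,0,0,0,6],[0,0,0,0,12],[0,0,0,0,19],[0,0,0,0,26],[0,0,0,0,33],[0,0,0,0,40],[0,0,0,0,46],[0,0,0,0,50],[0,0,0,0,50]]]}}

```text
clock: 15.55
eef_pos: [520.6, -313.8, 48.6]
eef_rot: [-3.141, 0.001, 1.672]
wrist_force: [-5.5, -4.5, 1.6]
finger_gap: 14.0
```

```bash
python3 -c "
from h import *
goal(521.3,-312,48,np.radians(46));print(manip.read_state()['moment'])"
```

```text
goal dxyz [1.8 0.9 0.6] roll 49.8 | now [ 520.6 -313.8   48.6] [-3.141e+00  1.000e-03  1.672e+00] q6 -0.702 F [-5.5 -4.5  1.6] gap 14.0 t 15.55
[-1.04067556  0.77656746  0.01833911]
```

Call:
{"op": "send_rows", "data": {"series": [[[0,0,-1,0,6],[0,0,-1,0,12],[0,0,-1,0,19],[0,0,-1,0,26],[0,0,-1,0,33],[0,0,-1,0,40],[0,0,-1,0,46],[0,0,-1,0,50],[0,0,-1,0,50],[0,0,-1,0,50]]]}}

```text
clock: 16.55
eef_pos: [520.3, -313.4, 48.5]
eef_rot: [3.141, 0.0, 0.804]
wrist_force: [1.3, -3.3, -1.7]
finger_gap: 14.1
```

```bash
python3 -c "
from h import *
goal(521.3,-312,48,np.radians(46));print(manip.read_state()['moment'])"
```

```text
goal dxyz [ 1.7 -0.2  0.5] roll 0.1 | now [ 520.3 -313.4   48.5] [3.141 0.    0.804] q6 0.164 F [ 1.3 -3.3 -1.7] gap 14.1 t 16.55
[-0.71266464 -0.22406065 -0.05485427]
```

Call:
{"op": "send_rows", "data": {"series": [[[0.5,0,0,0,0],[0.5,0,0,0,0],[0.5,0,0,0,0],[0.5,0,0,-30,0],[0.5,0,0,-80,0],[0.5,0,0,-130,0],[0.5,0,0,-165,0],[0.5,0,0,-165,0],[0.5,0,0,-165,0]]]}}

```text
clock: 17.45
eef_pos: [520.2, -312.9, 213.5]
eef_rot: [3.141, -0.0, 0.803]
wrist_force: [-0.1, -0.4, -1.2]
finger_gap: 47.0
```

```bash
python3 -c "
from h import *
goal(330,-150,213,0.8)"
```

```text
goal dxyz [ -15.  -250.     0.5] roll 0.1 | now [ 520.2 -312.9  213.5] [ 3.141 -0.     0.803] q6 0.166 F [-0.1 -0.4 -1.2] gap 47.0 t 17.45
```

Call:
{"op": "send_rows", "data": {"series": [[[0.5,-2,-40,0,0],[0.5,-5,-90,0,0],[0.5,-8,-140,0,0],[0.5,-11,-190,0,0],[0.5,-14,-235,0,0],[0.5,-15,-250,0,0],[0.5,-15,-250,0,0],[0.5,-15,-250,0,0]]]}}

```text
clock: 18.25
eef_pos: [330.3, -150.2, 212.9]
eef_rot: [-3.141, 0.0, 0.802]
wrist_force: [0.2, -0.2, 0.3]
finger_gap: 47.1
```

```bash
sed -i 's/tx,ty=.*/tx,ty=521.5,-313/' polar.py; python3 polar.py 2 2>/dev/null
python3 - <<'E'
from fit import *
a=cv2.imread("pics/polar2.png")[:260]; T=[]
for n in("top","side"):
    c=manip.camera(n)
    for X in((521,-313,40),(550.5,-.5,125)):
        u=proj(c,[X])[0].astype(int); l,t=u-38; S=180/76
        im=cv2.resize(np.ascontiguousarray(c["img"][t:t+76,l:l+76,::-1]),(360,360),interpolation=cv2.INTER_CUBIC)
        if X[2]>100:
            for z,r in((114.5,58),(153,16)): cv2.polylines(im,[((proj(c,circ(X[0],X[1],z,r))-[l,t]+.5)*360/76).astype(np.int32)],True,(0,255,0),1)
        T.append(im)
o=np.hstack([cv2.resize(i,(200,200)) if 0 else cv2.resize(i,(330,330)) for i in (T[0],T[3])])
o=cv2.copyMakeBorder(o,0,0,0,720-660,cv2.BORDER_CONSTANT)
cv2.imwrite("pics/fin.png",np.vstack([a,o]))
E
```

```text
(no output)
```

View pics/fin.png

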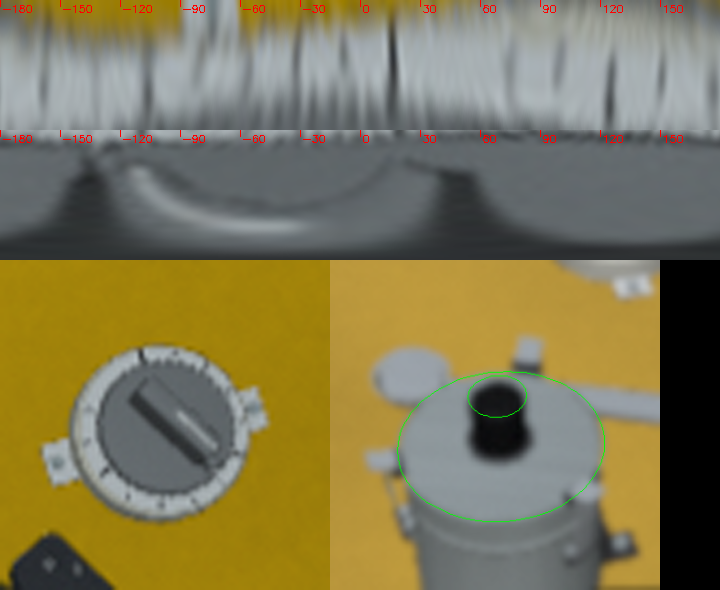

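The pointer end lies at azimuth about -134°, i.e. 150° clockwise from zero at 16.5°, on the sixth mark. The lid sits on the home outline with the clips over its edge, and the gripper is clear. Handing in.

```bash
python3 -c "
from h import *
print(manip.read_state()['wrist_force'],manip.sign_off())"
```

```text
the job is handed in; nothing more can be done
[0.72480971 0.64246468 0.01550929] None
```

The lid is clipped home on the steel canister and the egg timer is set to six minutes. I handed the job in at about 18.5 s of robot time, with the gripper clear of everything.

- **Lid:** I gripped it by the knob, set it on the rollers and pressed it home. A second press of about 25 N on the knob top met firm contact at 153 mm. That is the home height if the lid is 59 mm tall in all, as the text says. In the last side picture it sits on the home outline with the clips over its edge, though I judged the clips by eye at low resolution.
- **Timer:** It started at click 2, so I turned it 100° clockwise (four clicks). The twisting moment was close to zero before I let go. The last top picture puts the pointer at about -134°, against -133.5° for the sixth mark.

Two checks disagreed:
- **Knob height:** The task text gives a knob top 62 mm above the lid's underside and also a total height of 59 mm. My first press reached 156 mm and met nothing, and the contact height fitted 59 mm.
- **Bar angle:** A rough reading of the bar's angle in the final image gave about -127°. The unwrapped top view and the gripper angle both gave about -134°.

I did not re-measure the spoons, brush, cup, jar, bowl or tin. Nothing I did should have touched them.

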